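# Start the vacuum packer and press its lid down on the jars

### The arm

A 6-joint arm with a two-finger parallel gripper is mounted at the origin on the work surface. World frame = base frame: x ahead of the robot, y to its left, z up, the work surface at z = 0. Lengths are in mm, angles in rad, forces in N, time in s.
With the tool pointing down it reaches from about 350 to 775 mm from the base axis. Payload 7.3 kg.
Tool frame: the origin (TCP) lies midway between the tips of the shut fingers; the grasp point (between the pads) lies 19 mm behind it; z points along the fingers, y is the direction in which the jaws open and shut (so a half turn about z gives the same grasp; the last joint's range is limited). The gripper opens to 92 mm and grips with 3 to 60 N. Pads are 19 mm wide; open, the fingers measure 130 mm over their backs; the gripper's body (75 mm by 190 mm) begins 47 mm behind the grasp point.
Start: joints at [-1.272, 0.342, 1.524, -0, 1.275, -0.146], TCP at [225.92, -473.925, 226.741] pointing down, gripper open.
Joint ranges: [-2.53, 2.53], [-0.77, 2.02], [0.04, 2.7], [-1, 4.14], [0.28, 2.66], [-3.11, 3.11]. Speed limits (rad/s): [2.57, 2.57, 3.14, 3.14, 3.14, 3.14].

### API

Orientations are given as [roll, pitch, yaw] about the fixed x, y, z axes, in that order (R = Rz(yaw) Ry(pitch) Rx(roll)).
In Python, from plant import sensors, imaging, ticket gives the robot as it stands. The module is installed in compiled form; this text tells all that it offers.
- The arm moves only by the tool arm_command, never from a script. Its argument "increments" is one flat list of numbers, 5 for each row, row after row: the closure, from 0 (fully open) to 1 (shut), then the shift along the tool's x, y, z in mm, then the turn about the tool's z in degrees. In form: [hand, dx, dy, dz, spin, hand, dx, dy, dz, spin, ...]. A call has 1 to 20 rows; each row is the pose to reach, as a shift and turn from the pose commanded when the call began, along the tool's axes at that moment; what a row does not reach only later rows make up. A row lasts 1/8 s, in which the tool goes at most 62.5 mm and 10.7 degrees, less where a joint would pass 70% of its speed; a pose out of reach is approached as far as the arm can. A call with a gripper value outside its range is refused whole. The fingers move at their own pace and stop on an object; the grip force is fixed at half the most. Time passes only in rows, so rows that repeat a pose let the fingers close. It gives the time, the measured TCP pose, the force and the opening at its end, in the units of the state.
- sensors.get_obs(): the state, without advancing time (a new reading comes with each control period).
- imaging.capture(name): name is "side" or "top"; returns the picture (400x640x3 uint8, blue, green, red); there is no depth.
- imaging.calibration(name): a dict with "fx", "fy", "cx", "cy" (pixels), "world_to_cam" (4x4, takes a point from world to camera coordinates). Camera axes: x right, y down, z forward; pixel columns grow to the right and rows downward; lengths in mm; the calibration is good to about 2 mm. A picture is of the moment at which its call begins. calibration takes no time and is no camera call.
- ticket.close_job(): hands the job in, once; it reports no verdict.
The state is a dict: "time": time; "joint_positions": joint angles; "dq": joint speeds; "tau": joint torques, N m; "tool_pos": TCP position; "tcp_rot": TCP orientation; "contact_force": force on the tool from outside, world axes, zero at the start; "moment": the same for the moment, N m; "grip_width": finger opening in mm.
Only numpy, scipy, OpenCV 4.12 (cv2) and the standard library are available. Lean on these libraries where they do the work, as an engineer would, in place of code of your own. Each camera call takes 0.05 s, during which the arm holds its last target. There are 200 camera calls.

### The job

Two jars of cheese in oil stand ready in the vacuum packer on the stall's counter. Press the green start button in with a fingertip, then push the open, sprung lid steadily down with the fingertips, without slamming it, until it is fully shut on its seal, and finish while still holding it shut by its black front strip, as the pump needs a moment to take hold. Leave the red stop button alone, and leave the jars and the things beside the packer standing where they are; nothing is to be grasped or lifted.

Things in the scene. Friction and masses are not known exactly. Their poses are not given: they have to be found in the camera images.
- packer: Steel chamber vacuum packer, 340 wide (y) x 470 deep (x) x 200 mm high, fixed. Origin on the counter under its middle; x from its front (operator's side) to its back, y to the operator's left, z up. Front panel slopes 25 deg, from 128 mm high at x = -235 to 163 mm at x = -160. Behind it the open chamber, walls 170 mm high, floor at 70 mm, then the pump housing, x = 170 to 235 mm.
- lid_rim (a point): Middle of the top of the chamber's front wall, 170 mm above the counter, at the packer's x = -145 mm; the lid's rubber seal comes down on it. Springs hold the lid open and lift it again when let go: at its black strip it takes 2 to 5 N to start it down (more when moved fast) and 7 to 10 N to hold it shut; the seal gives a little when pressed harder.
- lid: Clear sprung lid, 315 long x 300 wide x 16 mm. Origin: where it is pressed, middle of the top of the black strip (45 mm deep) on its front edge: 337 mm up when open (29 deg, upper stop, as it starts), 198 mm when shut. x: to its hinge, z: its normal. Origin lies 292.5 mm from the hinge along x, 12 mm above it along z. Hinge line along packer's y, at packer's x = +150, 186 mm up.
- start_top (a point): Centre of the top of the green start button, a round cap 28 mm across in a black ring 44 mm across, on the sloping panel at the operator's left (packer's y = +90 mm). Own z: normal of the panel, leaning 25 deg from upright towards the operator; the cap is pressed against that axis. It stands 10 mm proud of the ring, 22 mm above the panel.
- start (a joint): How far the green button is pressed in, m: 0 = out, 0.006 = fully in. Sprung: about 5 N presses it fully in, and it comes back out when let go; pressed in by 4 mm or more counts.
- stop_top (a point): Centre of the top of the red stop button, the same shape as the green one, 80 mm to the operator's right of it, not to be pressed.
- stop (a joint): How far the red button is pressed in, m: 0 = out, 0.006 = fully in.
- jar_a: Jar of cheese in oil with a brass-coloured cap, 64 mm across and 80 mm high, 0.28 kg, loose in the left half of the chamber. Origin: centre of its underside.
- jar_b: The same jar in the right half of the chamber. Origin: centre of its underside.
- honey: Brown honey jar with a white cap, 68 mm across and 95 mm high, loose on the counter beside the packer. Origin: centre of its underside.
- cheese: Yellow cheese block with brown rind, 100 x 62 x 75 mm (x, y, z), loose on the counter beside the packer. Origin: centre of its underside.
- bowl: Wooden tasting bowl with cheese cubes, 156 mm across and 38 mm high, loose on the counter beside the packer. Origin: centre of its underside.
Mind the look-alikes: they are no part of the job. There is more than one size of the honey; the one meant has the size given above.

How it is judged (in metres and radians):
On the way, in this order (a step that is already met when the one before it is completed fails the run):
1. the green start button is pressed in (4 mm or more) while the lid still stands open (its strip above 310 mm) (value of joint start above 0.004 m and height (world z) of lid above 0.31 m), for 0.05 s.
2. the lid is shut on its seal, pressed by the fingers (height (world z) of lid below 0.204 m and contact force between the fingers and lid above 3 N), for 0.2 s.
At the end, for the whole second after the job is handed in: The lid is shut on its seal (its strip within 6 mm of its shut height) and the fingers still press on it near its front strip with more than 3 N; both jars stand in the chamber and the honey, cheese and bowl on the counter, each within 20 mm of where it stood, upright and at rest (all of step 2 and x of the grasp point in the frame of lid below 0.06 m and distance of each of jar_a, jar_b, honey, cheese, bowl from where it was at the start of the episode below 0.02 m and angle between each of jar_a, jar_b, honey, cheese, bowl's own z axis and vertical below 0.3 rad and linear speed of each of jar_a, jar_b, honey, cheese, bowl below 0.02 m/s); the arm keeps its last pose, push and grip.
It fails at once if the red stop button is pressed (value of joint stop above 0.002 m).
It fails at once if the lid is slammed or let fly (its front strip faster than 0.45 m/s) (linear speed of lid above 0.45 m/s).
It fails at once if a jar in the chamber is lifted, knocked over or moved by more than 20 mm ((distance of jar_a from where it was at the start of the episode above 0.02 m or angle between jar_a's own z axis and vertical above 0.3 rad) or (distance of jar_b from where it was at the start of the episode above 0.02 m or angle between jar_b's own z axis and vertical above 0.3 rad)).
It fails at once if the honey jar, cheese block or bowl is lifted, knocked over or moved by more than 20 mm ((distance of honey from where it was at the start of the episode above 0.02 m or angle between honey's own z axis and vertical above 0.3 rad) or (distance of cheese from where it was at the start of the episode above 0.02 m or angle between cheese's own z axis and vertical above 0.3 rad) or (distance of bowl from where it was at the start of the episode above 0.02 m or angle between bowl's own z axis and vertical above 0.3 rad)).
It also fails if it takes over 37 s, if anything falls off the work surface, if the arm or the gripper's body presses on something with over 40 N, if the wrist force passes 120 N, or if a joint passes its speed limit or range.

## Working session

There is one attempt and no reset: what is moved stays moved. The work goes in short steps, Python scripts to look and compute and a tool call to move; the robot and the scene stay as the last step left them, time stands still between calls to the robot, and variables do not carry over. Pictures are saved under pics/ and viewed, about 8 in all and at most 12, crops included, and the job is handed in when it is done.

Besides the shell and the picture viewer there is one more tool, called after ">>>" by a JSON object that holds its "name" and its "arguments". arm_command: Moves the arm, as the interface text tells. Its arguments: {"type":"object","properties":{"increments":{"type":"array","items":{"type":"number"}}},"required":["increments"]}

```bash
mkdir -p pics
python3 - <<'E'
from plant import sensors, imaging
import cv2,numpy as np
o=sensors.get_obs(); print(o)
for n in("top","side"):
    im=imaging.capture(n); cv2.imwrite(f"pics/{n}0.png",im); c=imaging.calibration(n)
    print(n,c["fx"],c["fy"],c["cx"],c["cy"],np.round(np.array(c["world_to_cam"]),3).tolist())
E
```

```text
{'time': 0.0, 'joint_positions': array([-1.27201533e+00,  3.42774563e-01,  1.52502758e+00, -2.55012999e-06,
        1.27537883e+00, -1.45965085e-01]), 'dq': array([-0.00142892,  0.00016978, -0.00060417, -0.00076875,  0.00045825,
       -0.00067416]), 'tau': array([-7.15561164e-04, -4.31248212e+01, -2.44218725e+01,  7.15258392e-02,
        5.58367185e-02, -1.27423018e-04]), 'tool_pos': array([ 225.78512218, -473.51843007,  226.01436427]), 'tcp_rot': array([-3.14002086e+00, -2.28605358e-04,  4.44746642e-01]), 'contact_force': array([-0.90591376, -0.26845382, -0.13139249]), 'moment': array([ 0.02786678, -0.00345721, -0.03371752]), 'grip_width': 92.38822367833372}
top 367.0948786980928 367.0948786980928 313.2238346987335 194.4221290112818 [[0.028, -0.999, 0.036, -45.01], [-0.998, -0.03, -0.059, 577.879], [0.06, -0.035, -0.998, 889.308], [0.0, 0.0, 0.0, 1.0]]
side 380.51683729625313 380.51683729625313 325.18174179463364 201.5690625540083 [[-0.007, 1.0, 0.008, 22.868], [0.952, 0.009, -0.307, -510.367], [-0.307, 0.006, -0.952, 1313.394], [0.0, 0.0, 0.0, 1.0]]
```

View pics/top0.png

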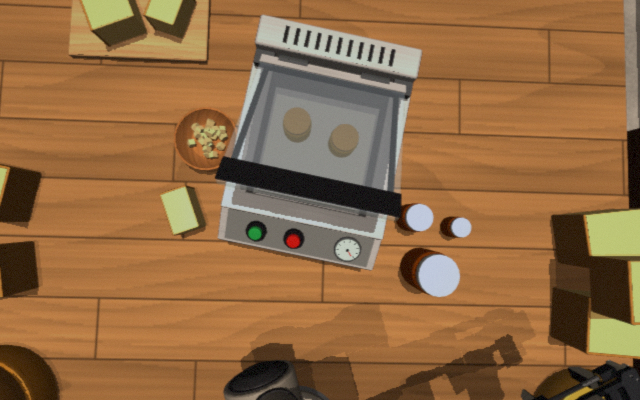

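View pics/side0.png

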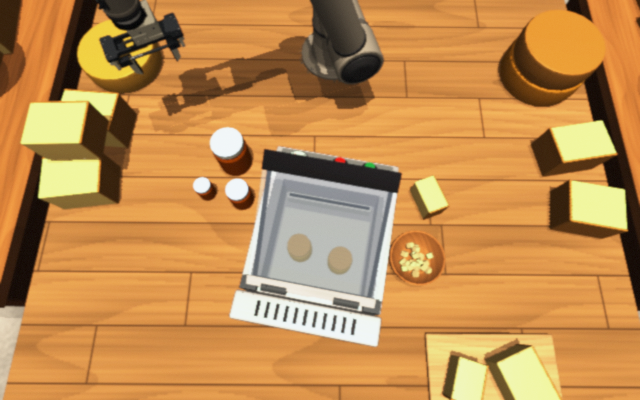

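The top view shows the green button at (256,231) and red at (293,239), then the dial (347,249) and the black lid strip from (220,170) to (400,202). The side view shows the strip from (265,160) to (400,180), with the buttons just in front of it. Look-alikes:
- Red button (293,239) for the green one (256,231).
- Big jar (438,274) and tiny jar (458,227) for the honey (417,217).
- Loose cheese blocks for the cheese (182,210).

Next I measure the packer's pose.

```bash
cat > h.py <<'E'
import cv2,numpy as np
from plant import sensors, imaging
def ray(n,uv):
    c=imaging.calibration(n);T=np.array(c["world_to_cam"]);R,t=T[:3,:3],T[:3,3]
    return -R.T@t, R.T@np.array([(uv[0]-c["cx"])/c["fx"],(uv[1]-c["cy"])/c["fy"],1])
def onz(n,uv,z):
    o,d=ray(n,uv); return o+d*(z-o[2])/d[2]
def tri(a,b):
    (o1,d1),(o2,d2)=ray("top",a),ray("side",b)
    s=np.linalg.lstsq(np.c_[d1,-d2],o2-o1,rcond=None)[0]
    p,q=o1+s[0]*d1,o2+s[1]*d2; return (p+q)/2,np.linalg.norm(p-q)
def big(m,box):
    z=np.zeros_like(m);x0,y0,x1,y1=box;z[y0:y1,x0:x1]=m[y0:y1,x0:x1]
    return max(cv2.findContours(z,0,1)[0],key=cv2.contourArea)
E
python3 - <<'E'
from h import *
t,s=cv2.imread("pics/top0.png"),cv2.imread("pics/side0.png")
def cen(c):
    m=cv2.moments(c);return m["m10"]/m["m00"],m["m01"]/m["m00"]
b,g,r=[t[...,i].astype(int) for i in range(3)]
cg=big(((g>r+40)&(g>b+30)).astype('u1')*255,(230,210,280,250))
cr=big(((r>g+80)&(r>b+80)).astype('u1')*255,(275,225,310,255))
G,Rd=cen(cg),cen(cr); print("px",G,Rd,cv2.contourArea(cg),cv2.contourArea(cr))
pg,pr=onz("top",G,163),onz("top",Rd,163)
print(pg,pr,np.linalg.norm(pg-pr),"yaw",np.degrees(np.arctan2(*(pg-pr)[[1,0]]))-90)
S={}
for n,im,box in(("top",t,(205,150,410,222)),("side",s,(255,142,410,200))):
    c=big((im.max(2)<35).astype('u1')*255,box); S[n]=cv2.minAreaRect(c); print(n,S[n]); print(cv2.boxPoints(S[n]).round(1).tolist())
p,e=tri(S["top"][0],S["side"][0]); print("strip",p,e)
yaw=np.arctan2(*(pg-pr)[[1,0]])-np.pi/2
R=np.array([[np.cos(yaw),-np.sin(yaw)],[np.sin(yaw),np.cos(yaw)]])
print("origin from strip",p[:2]-R@[-100,0], "btn in packer", R.T@(pg[:2]-(p[:2]-R@[-100,0])))
x0,y0,x1,y1=190,130,430,290
cv2.imwrite("pics/crop.png",cv2.resize(t[y0:y1,x0:x1],None,fx=3,fy=3))
E
```

```text
px (254.56855345911947, 232.77232704402516) (292.7630208333333, 240.76302083333331) 132.5 128.0
[487.89628321  94.82877081 163.        ] [473.6005102   16.14788742 163.        ] 79.96905987057455 yaw -10.29790856652265
top ((310.2132568359375, 186.12550354003906), (188.50486755371094, 22.924152374267578), 12.04257583618164)
[[215.60000610351562, 177.6999969482422], [220.39999389648438, 155.3000030517578], [404.79998779296875, 194.60000610351562], [400.0, 217.0]]
side ((330.34295654296875, 170.89752197265625), (134.2103729248047, 17.41041374206543), 9.926246643066406)
[[262.70001220703125, 167.89999389648438], [265.70001220703125, 150.8000030517578], [397.8999938964844, 173.89999389648438], [394.8999938964844, 191.0]]
strip [573.53644126 -11.32914979 330.89124003] 1.7254950880448998
origin from strip [671.92559766 -29.20577987] btn in packer [-203.23808782   89.13830827]
```

View pics/crop.png

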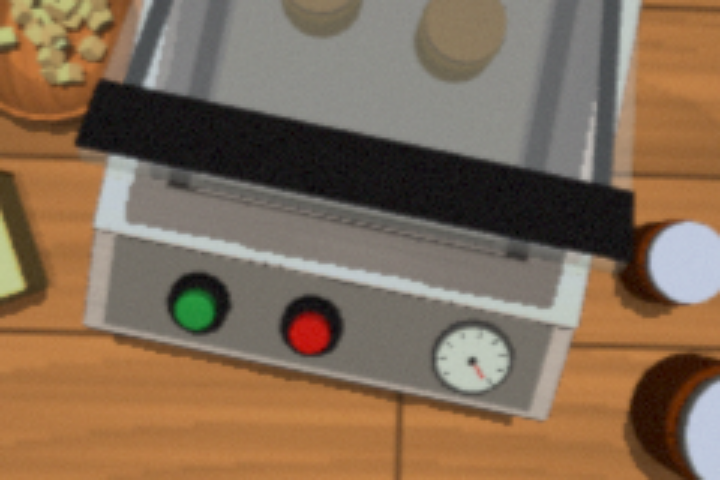

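The geometry agrees: the buttons are 80 mm apart, the green one sits at packer y = 89, and the strip is at z ≈ 331. So I travel above the green button with the fingers shut and the jaw axis along the packer's y.

>>> {"name": "arm_command", "arguments": {"increments": [1,10,-8,-20,8,1,40,-33,-30,16,1,80,-67,-30,24,1,120,-100,-30,32,1,160,-133,-30,35.8,1,200,-167,-30,35.8,1,240,-200,-30,35.8,1,280,-233,-30,35.8,1,320,-267,-30,35.8,1,360,-300,-30,35.8,1,400,-333,-30,35.8,1,440,-367,-25,35.8,1,465,-388,-15,35.8,1,478,-398,-5,35.8,1,481,-401,0,35.8,1,481,-401,10,35.8,1,481,-401,10,35.8,1,481,-401,10,35.8]}}

```text
time: 2.35
tool_pos: [487.6, 94.3, 217.0]
tcp_rot: [3.142, -0.001, -0.181]
contact_force: [0.5, -0.1, -0.0]
grip_width: 0.4
```

Run:
```python
from h import *
o=sensors.get_obs(); print(o["time"],o["tool_pos"],o["tcp_rot"],o["contact_force"],o["grip_width"])
a,b=imaging.capture("top"),imaging.capture("side")
cv2.imwrite("pics/c1.png",np.hstack([cv2.resize(a[130:290,190:350],None,fx=2.5,fy=2.5),cv2.resize(b[60:220,250:410],None,fx=2.5,fy=2.5)]))
for n in("top","side"):
    T=np.array(imaging.calibration(n)["world_to_cam"]);c=imaging.calibration(n)
    for P in([488,95,166],o["tool_pos"]):
        q=T[:3,:3]@P+T[:3,3];print(n,c["fx"]*q[0]/q[2]+c["cx"],c["fy"]*q[1]/q[2]+c["cy"])
```

```text
2.35 [487.62488308  94.28089279 217.03921926] [ 3.14151307e+00 -5.73540638e-04 -1.81174810e-01] [ 0.49226616 -0.09811985 -0.03121094] 0.4279254097268251
top 254.30540307110974 232.78584277176773
top 251.35791020140886 234.21245742052628
side 369.00474324881833 165.20738393088993
side 371.1034327427563 156.99131681228596
```

View pics/c1.png

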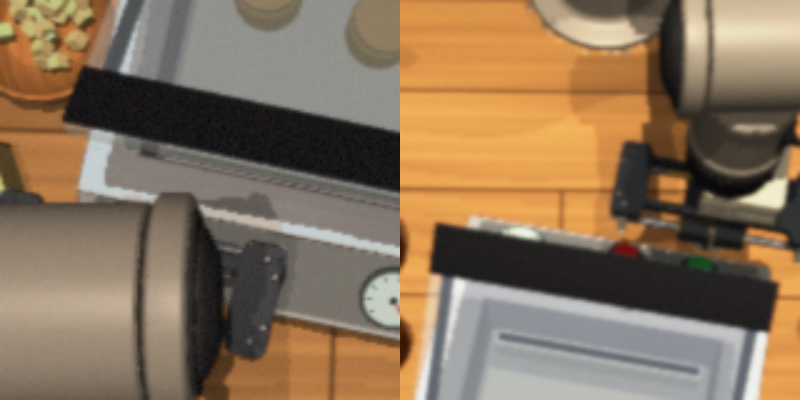

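The close pair shows the green cap in the side view at about (370,165), matching the projected (369,165). The gripper hangs above it, clear of the lid. Descending onto it now.

>>> {"name": "arm_command", "arguments": {"increments": [1,0,0,15,0,1,0,0,30,0,1,0,0,42,0,1,0,0,46,0,1,0,0,48,0,1,0,0,48,0]}}

```text
time: 3.2
tool_pos: [487.9, 94.9, 169.2]
tcp_rot: [3.142, -0.001, -0.18]
contact_force: [-1.0, -1.4, 0.8]
grip_width: 0.4
```

>>> {"name": "arm_command", "arguments": {"increments": [1,0,0,2,0,1,0.5,0,4,0,1,1,0,5,0,1,1,0,5,0]}}

```text
time: 3.7
tool_pos: [489.3, 94.8, 164.2]
tcp_rot: [-3.141, -0.002, -0.18]
contact_force: [0.9, 0.0, 5.4]
grip_width: 0.3
```

>>> {"name": "arm_command", "arguments": {"increments": [1,0.5,0,1,0,1,1,0,2,0,1,1.5,0,3,0,1,1.5,0,3,0]}}

```text
time: 4.2
tool_pos: [490.1, 94.7, 162.9]
tcp_rot: [-3.141, -0.002, -0.18]
contact_force: [-7.2, -0.6, 20.4]
grip_width: 0.3
```

The button hit a hard stop: 20 N after about 6.5 mm of vertical travel, which matches fully in. Now I rise straight up clear of the lid and cross over the strip.

>>> {"name": "arm_command", "arguments": {"increments": [1,0,0,-15,0,1,-4,0,-50,0,1,-6,0,-95,0,1,-6,0,-140,0,1,-6,0,-185,0,1,-3,0,-220,0,1,0,5,-230,0,1,25,25,-230,0,1,55,50,-230,0,1,85,75,-230,0,1,98,86,-230,0,1,100,89,-230,0,1,100,89,-230,0,1,100,89,-230,0]}}

```text
time: 5.95
tool_pos: [572.0, -9.9, 391.2]
tcp_rot: [-3.141, -0.001, -0.179]
contact_force: [-0.4, 0.6, 0.0]
grip_width: 0.4
```

Run:
```python
from h import *
o=sensors.get_obs(); print(o["time"],o["tool_pos"],o["tcp_rot"],o["contact_force"])
a,b=imaging.capture("top"),imaging.capture("side")
cv2.imwrite("pics/c2.png",np.hstack([cv2.resize(a[110:270,190:350+60],(550,400)),cv2.resize(b[60:220,250:350],(250,400))]))
cv2.imwrite("pics/c2.png",np.hstack([cv2.resize(a[110:270,200:420],None,fx=1.8,fy=1.8),cv2.resize(b[60:220,240:460],None,fx=1.8,fy=1.8)]))
for n in("top","side"):
    c=imaging.calibration(n);T=np.array(c["world_to_cam"])
    q=T[:3,:3]@o["tool_pos"]+T[:3,3];print(n,c["fx"]*q[0]/q[2]+c["cx"],c["fy"]*q[1]/q[2]+c["cy"])
```

```text
5.95 [571.96820148  -9.90746743 391.15473675] [-3.14143019e+00 -5.10954552e-04 -1.78828161e-01] [-0.3594081   0.60248993  0.01304672]
top 309.78286382337006 183.72649719558459
side 331.25659017983537 158.63451894857533
```

View pics/c2.png

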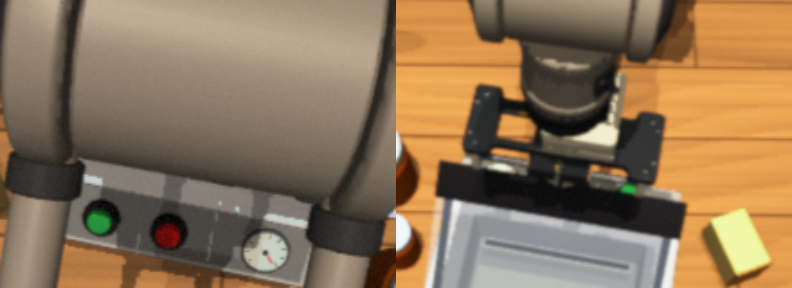

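The side view shows the fingertips (crop about (164,177)) over the front part of the black strip, with the arm clear of the rest. The lid is still up. Lowering to contact.

>>> {"name": "arm_command", "arguments": {"increments": [1,0,0,15,0,1,0,0,30,0,1,0,0,38,0,1,0,0,42,0,1,0,0,45,0,1,0,0,48,0,1,0,0,51,0,1,0,0,51,0]}}

```text
time: 7.05
tool_pos: [572.5, -10.9, 339.9]
tcp_rot: [3.142, -0.001, -0.18]
contact_force: [0.7, -0.4, 2.7]
grip_width: 0.5
```

>>> {"name": "arm_command", "arguments": {"increments": [1,-3,0,5,0,1,-6,0,11,0,1,-9,0,17,0,1,-12,0,23,0,1,-15,0,29,0,1,-18,0,35,0,1,-20,0,41,0,1,-23,0,47,0,1,-25,0,53,0,1,-27,0,59,0,1,-29,0,65,0,1,-31,0,71,0,1,-31,0,71,0]}}

```text
time: 8.68
tool_pos: [542.3, -5.5, 268.4]
tcp_rot: [3.141, -0.001, -0.18]
contact_force: [4.6, -1.6, 3.4]
grip_width: 0.3
```

>>> {"name": "arm_command", "arguments": {"increments": [1,-2,0,6,0,1,-4,0,12,0,1,-5,0,18,0,1,-6,0,24,0,1,-7,0,30,0,1,-8,0,36,0,1,-9,0,42,0,1,-9,0,48,0,1,-10,0,54,0,1,-10,0,60,0,1,-10,0,64,0,1,-11,0,66,0,1,-11,0,66,0]}}

```text
time: 10.3
tool_pos: [531.7, -3.5, 203.3]
tcp_rot: [3.141, -0.002, -0.18]
contact_force: [2.4, -1.9, 7.3]
grip_width: 0.5
```

>>> {"name": "arm_command", "arguments": {"increments": [1,0,0,2,0,1,0,0,4,0,1,0,0,6,0,1,0,0,7,0,1,0,0,7,0,1,0,0,7,0]}}

```text
time: 11.05
tool_pos: [531.5, -3.5, 197.9]
tcp_rot: [3.141, -0.003, -0.18]
contact_force: [-2.5, -0.6, 16.1]
grip_width: 0.6
```

The lid is at 197.9 mm (shut is 198) with 16 N of push. I add a little more, hold, and check the scene.

>>> {"name": "arm_command", "arguments": {"increments": [1,0,0,1,0,1,0,0,1,0,1,0,0,1,0,1,0,0,1,0]}}

```text
time: 11.55
tool_pos: [531.6, -3.5, 197.7]
tcp_rot: [3.141, -0.003, -0.18]
contact_force: [-3.1, -1.7, 21.6]
grip_width: 0.6
```

Run:
```python
from h import *
b=imaging.capture("side");a=imaging.capture("top")
o=sensors.get_obs(); print(o["time"],o["tool_pos"],o["contact_force"])
cv2.imwrite("pics/c3.png",b)
for n,i in(("top",a),("side",b)):
    d=(cv2.absdiff(i,cv2.imread(f"pics/{n}0.png")).max(2)>40)
    for k,(x0,y0,x1,y1) in {"top":{"bowl":(175,108,215,170),"cheese":(158,183,206,238)},"side":{"bowl":(400,230,446,285),"cheese":(408,174,450,218),"honey":(222,176,252,212)}}[n].items(): print(n,k,d[y0:y1,x0:x1].mean())
```

```text
11.65 [531.56419231  -3.49966642 197.70784507] [-4.63805435  0.14533117 22.09187906]
top bowl 0.0
top cheese 0.0
side bowl 0.0
side cheese 0.0
side honey 0.0
```

View pics/c3.png

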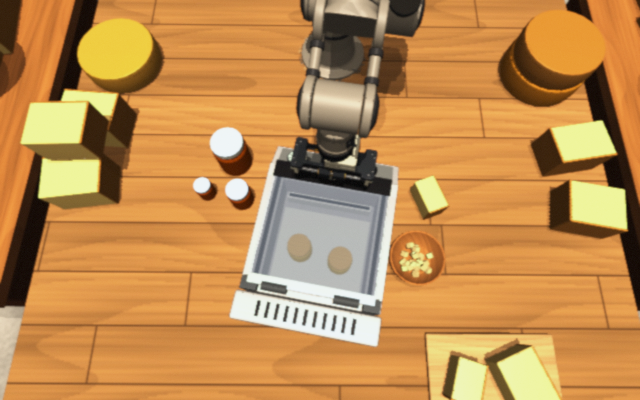

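The picture shows the lid flat on the chamber and the fingers on the strip at about (335,175). The jars at (299,247) and (340,260) are unmoved, as are the bowl, cheese and honey. Handing in.

```bash
python3 -c "
from plant import ticket,sensors
print(ticket.close_job()); print(sensors.get_obs()['contact_force'])"
```

```text
the job is handed in; nothing more can be done
None
the job is handed in; nothing more can be done
```

I pressed the green start button in, pushed the lid down at about 50 mm/s or less, and handed the job in at 11.65 s with the fingertips still holding it shut. No verdict was reported.

- **Start button:** I pressed it while the lid was open, until it hit a hard stop at about 20 N after roughly 6.5 mm of vertical travel. I judged it fully in from force and travel only, because the gripper hid the button from both cameras.
- **Lid:** The last reading had the fingertips at z = 197.7 mm (shut height is 198 mm), pressing with about 22 N on the middle of the black strip.
- **Surroundings:** Comparing pictures from before and after showed no change at the bowl, cheese or honey. The jars look unmoved in the last side picture, judged by eye. I did not move the fingers near the red button.

No check failed or disagreed. The one offset was the first camera estimate of the open strip, 331 mm high instead of 337 mm, because the front face of the strip was included. It made no difference to the task.

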